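Sort power-supply parts into their stock trays

ROBOT

A 6-joint arm with a two-finger parallel gripper is mounted at the origin on the work surface. World frame = base frame: x ahead of the robot, y to its left, z up, the work surface at z = 0. Lengths are in m, angles in degrees, forces in N, time in s.
With the tool pointing down it reaches from about 0.3 to 0.875 m from the base axis. Payload 4.2 kg.
Tool frame: the origin (TCP) lies at the very end of the fingers, on their centre line; the grasp point (between the pads) lies 19 mm behind it; x points along the fingers, z is the direction in which the jaws open and shut, and the axes are right-handed (so a half turn about x gives the same grasp; the last joint's range is limited). The gripper opens to 85 mm and grips with 20 to 120 N. Pads are 22 mm wide; open, the fingers measure 114 mm over their backs; the gripper's body (76 mm by 85 mm) begins 54 mm behind the grasp point. The pads swing forward as they close: fully open they stand 13 mm farther back than shut.
Start: joints at [-72.365, 18.312, 89.639, -0, 72.044, -1.146], TCP at [0.185, -0.544, 0.231] pointing down, gripper open.
Joint ranges: [-177.97, 177.97], [-48.28, 115.42], [12.27, 149.76], [-77.06, 257.06], [2.81, 150.46], [-146.56, 146.56]. Speed limits (degrees/s): [147.25, 147.25, 180, 180, 180, 180].

INTERFACE

Orientations are given as a 3x3 rotation matrix whose columns are the frame's x, y, z axes.
In Python, from station import env gives the robot as it stands.
- The arm moves only by the tool send_rows, never from a script. Its argument "deltas" is a list that holds one entry, the list of rows, each a list of 5 numbers: the opening, from 0 (shut) to 1 (fully open), then the shift along the tool's x, y, z in cm, then the turn about the tool's x in degrees. In form: [[[grip, x, y, z, turn], ...]]. A call has 1 to 20 rows; each row shifts and turns the commanded pose from where the row before left it, along the tool's axes as they then stand; what a row does not reach is not made up. A row lasts 1/10 s, in which the tool goes at most 50 mm and 8.59 degrees, less where a joint would pass 70% of its speed; a pose out of reach is approached as far as the arm can. A call is refused whole if a number of a shift passes 5 or a number of a turn 8.59, either way. A call with a gripper value outside its range is refused whole. The fingers move at their own pace and stop on an object; "squeeze" is the grip in N (left out, the last holds). Time passes only in rows, so rows that do not move let the fingers close. It gives the time, the measured TCP pose, the force and the opening at its end, in the units of the state.
- env.observe(): the state, without advancing time (a new reading comes with each control period).
- env.camera(name): name is "scene" or "side" or "wrist"; returns (picture, depth): 420x560x3 uint8, red, green, blue; 420x560 float32, m along the optical axis (not along the pixel's ray), 0 where there is no reading.
- env.get_calibration(name): a dict with "vertical_fov" (degrees; the focal length in pixels is half the picture's height over the tangent of half this angle, whatever the lens; pixels are square), "cx", "cy" (the principal point, pixels), "distortion" ([k1, k2, p1, p2, k3] as OpenCV has them; the pictures are not rectified), "rvec" (rotation vector, rad) and "tvec" (3), from world to camera coordinates, as OpenCV has them; the wrist camera has in their place "hand_eye" (4x4, takes a point from camera to tool coordinates, whose origin is the TCP and whose axes are the tool frame's). Camera axes: x right, y down, z forward; pixel columns grow to the right and rows downward; lengths in m; the calibration is good to about 2 mm. A picture is of the moment at which its call begins: read the wrist's pose just before it. get_calibration takes no time and is no camera call.
- env.finish_job(): hands the job in, once; it reports no verdict.
Trained networks look in the newest picture that a camera, given by its name, has taken for a name from the list of things; names that differ only in an ending like _2 or _b are one class to them, and where a whole thing is asked for, a point or a joint stands for the part that bears it (a point fixed in the world has none). Each returns a list of dicts, best first, with "confidence" (0 to 1); they miss things now and then, are a little off and sometimes report something else, mostly with a low value. They report only what shows in the picture. A call takes as long as a camera call. They do not tell look-alikes from the thing itself.
- env.trace(camera, query): "region" (420x560 bool, what is visible of it) and "bbox" ([centre column, centre row, width, height] in pixels, round what is visible of it).
The state is a dict: "t": time; "joint_positions": joint angles; "joint_velocities": joint speeds; "effort": joint torques, N m; "tool_pos": TCP position; "eef_rot": TCP orientation; "ft_force": force on the tool from outside, world axes, zero at the start; "ft_torque": the same for the moment, N m; "gripper_width": finger opening in m.
Only numpy, scipy, OpenCV 4.12 (cv2) and the standard library are available. Lean on these libraries where they do the work, as an engineer would, in place of code of your own. Each camera call takes 0.05 s, during which the arm holds its last target. There are 200 camera calls.

TASK

Put the five loose components on the bench into the teal trays whose picture labels show them: both capacitors into the capacitor tray, both chokes into the choke tray and the heat sink into the heat sink tray. Capacitors stand upright, chokes lie flat and the heat sink sits on its base with the fins up, each resting on the tray floor. Leave the green terminal block and the small jar with the white lid where they are.

Things in the scene. Friction and masses are not known exactly. Their poses are not given: they have to be found in the camera images.
- capacitor_tall: Tall electrolytic capacitor: blue upright can with silver top, 36 mm diameter, 55 mm high, about 80 g. Stands on the bench; origin: centre of its underside, z up.
- capacitor_short: Short electrolytic capacitor: blue upright can with silver top, 36 mm diameter, 40 mm high, about 60 g. Stands on the bench; origin: centre of its underside, z up.
- choke_yellow: Choke lying flat: a ring core wound with copper wire, solid to the touch, 46 mm outside diameter, 26 mm high. The core is yellow (seen in two gaps of the winding). About 80 g. Stands on the bench; origin: centre of its underside, z up.
- choke_green: Choke lying flat: a ring core wound with copper wire, solid to the touch, 46 mm outside diameter, 26 mm high. The core is green (seen in two gaps of the winding). About 80 g. Stands on the bench; origin: centre of its underside, z up.
- heatsink: Black finned heat sink, a block 30 mm (its x) x 44 mm (its y) x 36 mm high, fins upward and running along its x; its two faces across x are good to grip (30 mm apart). About 70 g. Stands on the bench; origin: centre of its underside, z up.
- tray_capacitor: Teal open tray fixed to the bench, outside 120 (its x) x 150 (its y) x 25 mm high, walls and floor 4 mm thick (inside 112 x 142 mm, floor 4 mm above the bench). Origin: centre of the underside, on the bench. z up. A 46 mm wide ledge at rim height runs along its +x side (away from the robot) and carries a white label with a picture of a capacitor: a blue rectangle with a silver end and two leads. It is for capacitors.
- tray_choke: Teal open tray fixed to the bench, outside 120 (its x) x 150 (its y) x 25 mm high, walls and floor 4 mm thick (inside 112 x 142 mm, floor 4 mm above the bench). Origin: centre of the underside, on the bench. z up. A 46 mm wide ledge at rim height runs along its +x side (away from the robot) and carries a white label with a picture of a choke: a copper ring. It is for chokes.
- tray_heatsink: Teal open tray fixed to the bench, outside 120 (its x) x 150 (its y) x 25 mm high, walls and floor 4 mm thick (inside 112 x 142 mm, floor 4 mm above the bench). Origin: centre of the underside, on the bench. z up. A 46 mm wide ledge at rim height runs along its +x side (away from the robot) and carries a white label with a picture of a heat sink: a black comb of five fins. It is for heat sinks.
- terminal_block: Bright green terminal block with five screws, loose, 18 (its x) x 46 (its y) x 17 mm high. Not to be sorted; stays where it is. Stands on the bench; origin: centre of its underside, z up.
- flux_jar: Small round jar of flux, brown with a white lid (from above only the lid shows), loose, 42 mm diameter, 38 mm high. Not to be sorted; stays where it is. Stands on the bench; origin: centre of its underside, z up.
Mind the look-alikes: they are no part of the job. What is shaped like the choke_green but pink is not meant.

How it is judged (in metres and radians):
At the end, for the whole second after the job is handed in: Each component is in the tray of its kind: underside centre within 50 mm (tray x) and 65 mm (tray y) of the tray centre, under 12 mm above the tray underside (on its floor), within 0.15 rad of upright as at the start, at rest (under 0.02 m/s, 0.3 rad/s) (x of capacitor_tall in the frame of tray_capacitor between -0.05 and 0.05 m and y of capacitor_tall in the frame of tray_capacitor between -0.065 and 0.065 m and z of each of capacitor_tall, capacitor_short in the frame of tray_capacitor below 0.012 m and angle between each of capacitor_tall, capacitor_short, choke_yellow, choke_green, heatsink's own z axis and vertical below 0.15 rad and linear speed of each of capacitor_tall, capacitor_short, choke_yellow, choke_green, heatsink below 0.02 m/s and angular speed of each of capacitor_tall, capacitor_short, choke_yellow, choke_green, heatsink below 0.3 rad/s and x of capacitor_short in the frame of tray_capacitor between -0.05 and 0.05 m and y of capacitor_short in the frame of tray_capacitor between -0.065 and 0.065 m and x of choke_yellow in the frame of tray_choke between -0.05 and 0.05 m and y of choke_yellow in the frame of tray_choke between -0.065 and 0.065 m and z of each of choke_yellow, choke_green in the frame of tray_choke below 0.012 m and x of choke_green in the frame of tray_choke between -0.05 and 0.05 m and y of choke_green in the frame of tray_choke between -0.065 and 0.065 m and x of heatsink in the frame of tray_heatsink between -0.05 and 0.05 m and y of heatsink in the frame of tray_heatsink between -0.065 and 0.065 m and z of heatsink in the frame of tray_heatsink below 0.012 m); the robot touches nothing.
It fails at once if the green terminal block is moved more than 25 mm (distance of terminal_block from where it was at the start of the episode above 0.025 m).
It fails at once if the small jar is moved more than 25 mm (distance of flux_jar from where it was at the start of the episode above 0.025 m).
It also fails if it takes over 125 s, if anything falls off the work surface, if the arm or the gripper's body presses on something with over 40 N, if the wrist force passes 120 N, or if a joint passes its speed limit or range.

## Working session

There is one attempt and no reset: what is moved stays moved. The work goes in short steps, Python scripts to look and compute and a tool call to move; the robot and the scene stay as the last step left them, time stands still between calls to the robot, and variables do not carry over. Pictures are saved under pics/ and viewed, about 12 in all and at most 16, crops included, and the job is handed in when it is done.

Besides the shell and the picture viewer there is one more tool, called after "Emit:" by a JSON object that holds its "fn" and its "kwargs", one argument or row to a line. send_rows: Moves the arm, as the interface text tells. Its arguments: {"type":"object","properties":{"deltas":{"type":"array"},"squeeze":{"type":"number"}},"required":["deltas"]}

```bash
mkdir -p pics; ls; python3 - <<'E'
from station import env
import cv2
s=env.observe(); print({k:(v if not hasattr(v,'round') else v) for k,v in s.items()})
for n in ("scene","side"):
    p,d=env.camera(n); cv2.imwrite(f"pics/{n}0.png",p[:,:,::-1]); c=env.get_calibration(n); print(n,c)
print(env.get_calibration("wrist"))
E
```

```text
pics
{'t': 0.0, 'joint_positions': array([-7.23630745e+01,  1.83516189e+01,  8.97066387e+01, -5.39933141e-04,
        7.20442298e+01, -1.14548127e+00]), 'joint_velocities': array([-0.02331376, -0.02402939, -0.09025013,  0.01264335,  0.06883279,
        0.06855477]), 'effort': array([ 2.14225642e-03, -4.15520704e+01, -2.34162623e+01,  2.33781238e-04,
        8.27745942e-03, -4.54138167e-07]), 'tool_pos': array([ 0.18499241, -0.54392222,  0.23048091]), 'eef_rot': array([[-5.50503855e-04,  9.46747240e-01,  3.21977268e-01],
       [ 1.70194761e-03,  3.21977738e-01, -9.46745710e-01],
       [-9.99998400e-01,  2.68012788e-05, -1.78856419e-03]]), 'ft_force': array([-0.1848494 ,  0.38003079, -1.66137858]), 'ft_torque': array([ 0.00171255,  0.00193799, -0.04977239]), 'gripper_width': 0.08523327757567656}
scene {'vertical_fov': 45.873111795040415, 'cx': 287.81703969855084, 'cy': 210.62180563120447, 'distortion': array([-0.04299691,  0.        ,  0.        ,  0.        ,  0.        ]), 'rvec': array([ 0.86192534,  2.68671377, -0.8382918 ]), 'tvec': array([ 0.40769151, -0.21991941,  1.2478634 ])}
side {'vertical_fov': 49.865463003568365, 'cx': 277.3830368738438, 'cy': 215.5794925453142, 'distortion': array([-0.05941148,  0.        ,  0.        ,  0.        ,  0.        ]), 'rvec': array([ 0.092402  , -2.70828304,  1.48071341]), 'tvec': array([0.47951146, 0.06180361, 1.1447943 ])}
{'vertical_fov': 64.08230195154002, 'cx': 279.20674063993135, 'cy': 208.5379518838485, 'distortion': array([-0.05314581,  0.        ,  0.        ,  0.        ,  0.        ]), 'hand_eye': array([[ 1.16687908e-03, -2.69181999e-01,  9.63088620e-01,
        -1.42803105e-01],
       [ 9.56361580e-04, -9.63088535e-01, -2.69183133e-01,
         6.73226030e-02],
       [ 9.99998862e-01,  1.23516512e-03, -8.66372544e-04,
         3.56745753e-04],
       [ 0.00000000e+00,  0.00000000e+00,  0.00000000e+00,
         1.00000000e+00]])}
```

View pics/scene0.png

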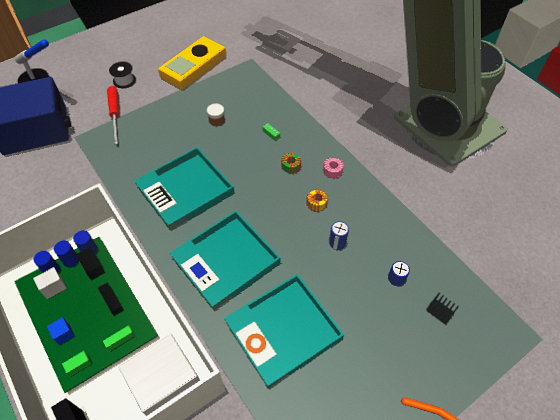

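View pics/side0.png

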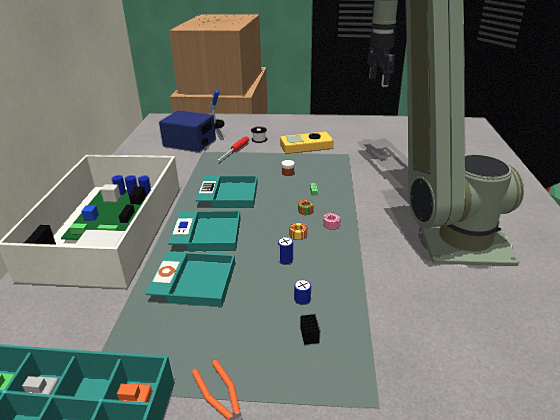

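Scene picture: the trays are heat sink (185,188), capacitor (225,258) and choke (285,330). The parts are green choke (291,163), yellow choke (317,200), tall cap (339,235), short cap (399,272) and heat sink (442,308). The pink ring at (333,168) is the look-alike. The block is at (271,131) and the jar at (216,114). The side view agrees.

```bash
cat > h.py <<'E'
from station import env
import numpy as np, cv2
def cam(n):
    c=env.get_calibration(n); f=210/np.tan(np.radians(c["vertical_fov"]/2))
    K=np.array([[f,0,c["cx"]],[0,f,c["cy"]],[0,0,1]]); return c,K,c["distortion"]
def grab(n):
    s=env.observe(); p,d=env.camera(n); c,K,D=cam(n)
    v,u=np.mgrid[0:420,0:560]; uv=np.stack([u,v],-1).reshape(-1,1,2).astype(float)
    x=cv2.undistortPoints(uv,K,D).reshape(420,560,2)
    P=np.dstack([x*d[...,None],d])
    if n=="wrist":
        H=c["hand_eye"]; P=P@H[:3,:3].T+H[:3,3]; W=P@s["eef_rot"].T+s["tool_pos"]
    else:
        R=cv2.Rodrigues(c["rvec"])[0]; W=(P-c["tvec"])@R
    W[d==0]=np.nan
    return p,d,W
E
python3 - <<'E'
from h import *
names={"capacitor_tall":55,"capacitor_short":40,"choke_yellow":26,"choke_green":26,"heatsink":36,"tray_capacitor":25,"tray_choke":25,"tray_heatsink":25,"terminal_block":17,"flux_jar":38}
for n in ("scene","side"):
    p,d,W=grab(n); vis=p.copy()
    for q,h in names.items():
        for r in env.trace(n,q)[:3]:
            P=W[r["region"]]; P=P[~np.isnan(P[:,0])]
            zt=np.percentile(P[:,2],95)
            T=P[abs(P[:,2]-h/1000)<.006]
            if len(T)<5: T=P
            rc=cv2.minAreaRect((T[:,:2]*1000).astype(np.float32))
            print(n,q,round(r["confidence"],2),np.round(r["bbox"]),"ztop",round(zt,3),"n",len(T),"rect mm",np.round(rc[0]),np.round(rc[1]),round(rc[2]))
E
```

```text
scene capacitor_tall 0.92 [339. 234.  20.  25.] ztop 0.057 n 223 rect mm [454. 108.] [34. 35.] 66
scene capacitor_short 0.6 [399. 275.  21.  25.] ztop 0.042 n 243 rect mm [408. 244.] [36. 33.] 10
scene choke_yellow 0.66 [318. 201.  20.  21.] ztop 0.027 n 226 rect mm [428.   3.] [42. 43.] 80
scene choke_green 0.84 [291. 164.  16.  18.] ztop 0.027 n 192 rect mm [ 412. -115.] [45. 42.] 70
scene choke_green 0.73 [333. 166.  20.  20.] ztop 0.027 n 200 rect mm [341. -48.] [43. 46.] 46
scene choke_green 0.67 [225. 259. 110.  92.] ztop 0.027 n 2188 rect mm [667.  10.] [167. 153.] 4
scene heatsink 0.57 [442. 309.  24.  30.] ztop 0.036 n 110 rect mm [394. 346.] [28. 42.] 11
scene tray_capacitor 0.77 [226. 259. 109.  91.] ztop 0.027 n 2211 rect mm [667.  10.] [166. 152.] 4
scene tray_choke 0.62 [284. 333. 118. 110.] ztop 0.027 n 2749 rect mm [659. 200.] [152. 167.] 88
scene tray_heatsink 0.92 [183. 187. 100.  74.] ztop 0.027 n 1735 rect mm [ 646. -198.] [166. 155.] 3
scene tray_heatsink 0.7 [439. 312.  26.  22.] ztop 0.036 n 35 rect mm [395. 346.] [24. 41.] 11
scene terminal_block 0.52 [271. 13
[... 978 characters left out ...]
 n 65 rect mm [410. 252.] [16. 34.] 86
side tray_choke 0.76 [191. 279.  95.  56.] ztop 0.027 n 1401 rect mm [660. 199.] [155. 169.] 88
side tray_choke 0.38 [286. 252.  18.  25.] ztop 0.057 n 56 rect mm [453. 118.] [33. 15.] 2
side tray_choke 0.2 [315. 191.   8.  10.] ztop 0.019 n 7 rect mm [ 388. -227.] [44. 10.] 87
side tray_heatsink 0.59 [227. 192.  61.  32.] ztop 0.028 n 645 rect mm [ 647. -198.] [168. 157.] 3
side tray_heatsink 0.24 [305. 293.  21.  32.] ztop 0.042 n 65 rect mm [410. 252.] [16. 34.] 86
side terminal_block 0.67 [315. 191.   7.  10.] ztop 0.019 n 48 rect mm [ 391. -226.] [17. 44.] 11
side flux_jar 0.72 [290. 168.   9.  14.] ztop 0.04 n 80 rect mm [ 474. -344.] [47. 40.] 68
```

Candidates for choke_green are (291,163), which has a green core in its gaps, and (333,168), which is pink. The first fits the description. I'll confirm with an enlarged crop.

```bash
python3 -c "
import cv2;p=cv2.imread('pics/scene0.png');cv2.imwrite('pics/crop1.png',cv2.resize(p[140:260,260:420],None,fx=5,fy=5,interpolation=cv2.INTER_CUBIC))"
```

```text
(no output)
```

View pics/crop1.png

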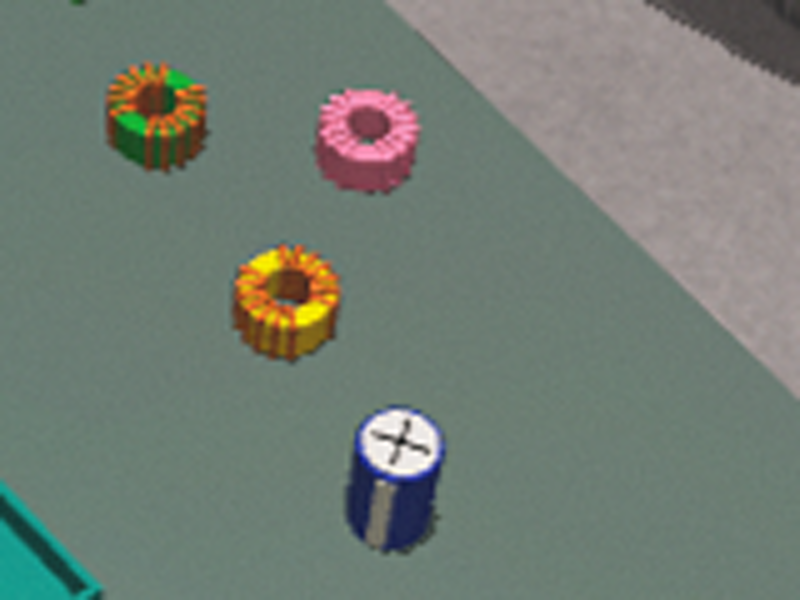

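Emit:
{"fn": "send_rows", "kwargs": {
  "deltas": [
    [[0.8,0,0,0,-7.9],[0.8,0,0,0,-7.9],[0.8,0,0,0,-7.9],[0.8,0,0,0,-7.9],[0.8,0,0,0,-7.9],[0.8,0,0,0,-7.9],[0.8,0,0,0,-7.9],[0.8,0,0,0,-7.9],[0.8,0,0,0,-7.9],[0.8,0,3.9,2.05,0],[0.8,0,3.9,2.05,0],[0.8,0,3.9,2.05,0],[0.8,0,3.9,2.05,0],[0.8,0,3.9,2.05,0],[0.8,0,3.9,2.05,0],[0.8,0,3.9,2.05,0],[0.8,0,3.9,2.05,0],[0.8,0,3.9,2.05,0],[0.8,0,3.9,2.05,0],[0.8,0,3.9,2.05,0]]
  ],
  "squeeze": 40
}}

```text
t: 3.2
tool_pos: [0.4121, -0.1142, 0.2316]
eef_rot: [[0.001, 0.002, 1.0], [-0.0, 1.0, -0.002], [-1.0, -0.0, 0.001]]
ft_force: [0.3, -1.6, 0.4]
gripper_width: 0.0685
```

The crop shows the green-core choke at (155,115), the yellow-core choke at (287,300) and the all-pink look-alike at (367,140). The targets are confirmed. A wrist measurement next.

```bash
python3 - <<'E'
from h import *
p,d,W=grab("wrist"); cv2.imwrite("pics/w1.png",p[:,:,::-1])
for q,h in {"choke_green":26,"choke_yellow":26,"tray_heatsink":25,"tray_capacitor":25}.items():
    for r in env.trace("wrist",q)[:3]:
        P=W[r["region"]]; P=P[~np.isnan(P[:,0])]; T=P[abs(P[:,2]-h/1000)<.006]
        if len(T)<5: continue
        rc=cv2.minAreaRect((T[:,:2]*1000).astype(np.float32)); print(q,round(r["confidence"],2),np.round(r["bbox"]),np.round(rc[0],1),np.round(rc[1]),round(rc[2]),np.median(T[:,2]))
E
```

```text
choke_green 0.74 [208. 118.  45.  46.] [340.  -49.9] [42. 44.] 56 0.025314579175122406
choke_green 0.7 [278. 184.  40.  42.] [ 410.8 -116.4] [43. 44.] 4 0.025147467252647215
choke_yellow 0.69 [293.  65.  43.  47.] [425.6   1.8] [42. 44.] 90 0.025211203066606083
tray_heatsink 0.9 [481. 251. 156. 129.] [ 645.6 -198.5] [168. 151.] 2 0.024918040864081697
tray_capacitor 0.94 [498.  70. 123. 139.] [643.7   0. ] [121. 135.] 4 0.024350014666264783
tray_capacitor 0.29 [483. 252. 154. 126.] [ 645.8 -198.2] [169. 151.] 2 0.024923965298892237
```

Emit:
{"fn": "send_rows", "kwargs": {
  "deltas": [
    [[0.8,4,-0.2,-0.1,0],[0.8,4,0,0,0],[0.8,4,0,0,0],[0.8,4,0,0,0],[0.8,3,0,0,0],[0.8,2,0,0,0],[0.8,1,0,0,0],[0.8,0.6,0,0,0],[0.8,0,0,0,0],[0.8,0,0,0,0],[0.3,0,0,0,0],[0.3,0,0,0,0],[0.3,0,0,0,0],[0.3,0,0,0,0],[0.3,0,0,0,0],[0.3,0,0,0,0]]
  ],
  "squeeze": 40
}}

```text
t: 5.05
tool_pos: [0.4111, -0.1181, 0.0064]
eef_rot: [[0.002, 0.002, 1.0], [-0.001, 1.0, -0.002], [-1.0, -0.001, 0.002]]
ft_force: [-1.7, -0.9, 5.8]
gripper_width: 0.0448
```

Emit:
{"fn": "send_rows", "kwargs": {
  "deltas": [
    [[0.3,-1.5,0,0,0],[0.3,-3,0,0,0],[0.3,-3,0,0,0],[0.3,-3,0,0,0],[0.3,0,2,1.5,0],[0.3,0,3.2,2.5,0],[0.3,0,3.2,2.5,0],[0.3,0,3.2,2.5,0],[0.3,0,3.2,2.5,0],[0.3,0,3.2,2.5,0],[0.3,0,3.2,2.5,0],[0.3,0,3.2,2.5,0],[0.3,0,2.8,2.5,0],[0.3,0,1.3,1.1,0],[0.3,0,0,0,0],[0.3,0,0,0,0]]
  ]
}}

```text
t: 6.65
tool_pos: [0.6363, 0.1666, 0.11]
eef_rot: [[-0.001, 0.001, 1.0], [-0.001, 1.0, -0.001], [-1.0, -0.001, -0.001]]
ft_force: [-0.6, -0.7, -1.3]
gripper_width: 0.0445
```

Emit:
{"fn": "send_rows", "kwargs": {
  "deltas": [
    [[0.3,3,0,0,0],[0.3,3,0,0,0],[0.3,2,0,0,0],[0.3,1,0,0,0],[0.3,0.5,0,0,0],[0.3,0.3,0,0,0],[0.3,0,0,0,0],[0.3,0,0,0,0],[0.3,0,0,0,0]]
  ]
}}

```text
t: 7.55
tool_pos: [0.6377, 0.1668, 0.0132]
eef_rot: [[0.002, 0.002, 1.0], [0.0, 1.0, -0.002], [-1.0, 0.0, 0.002]]
ft_force: [-0.6, -0.2, -0.7]
gripper_width: 0.0448
```

Emit:
{"fn": "send_rows", "kwargs": {
  "deltas": [
    [[0.3,0.2,0,0,0],[0.3,0,0,0,0],[0.68,0,0,0,0],[0.68,0,0,0,0],[0.68,0,0,0,0],[0.68,-1,0,0,0],[0.68,-3,0,0,0],[0.68,-3,0,0,0],[0.8,-3,0,0,0],[0.8,0,-1.2,-1.5,0],[0.8,0,-2.4,-3,0],[0.8,0,-2.4,-3,0],[0.8,0,-2.4,-3,0],[0.8,0,-2.4,-3,0],[0.8,0,-2.4,-3,0],[0.8,0,-2.4,-3,0],[0.8,0,-0.9,-1.5,0],[0.8,0,0,0,0],[0.8,0,0,0,0],[0.8,0,0,0,0]]
  ]
}}

```text
t: 9.55
tool_pos: [0.4283, 0.0025, 0.1108]
eef_rot: [[0.002, 0.002, 1.0], [0.0, 1.0, -0.002], [-1.0, 0.0, 0.002]]
ft_force: [-0.1, 1.0, 0.8]
gripper_width: 0.068
```

```bash
cat > chk.py <<'E'
from h import *
import sys
def chk(n,d):
    p,_,W=grab(n)
    for q,h in d.items():
        for r in env.trace(n,q)[:3]:
            P=W[r["region"]]; P=P[~np.isnan(P[:,0])]
            if len(P)<8: continue
            zt=np.percentile(P[:,2],90); T=P[P[:,2]>zt-.006]
            rc=cv2.minAreaRect((T[:,:2]*1000).astype(np.float32)); print(n,q,round(r["confidence"],2),np.round(r["bbox"]),np.round(rc[0],1),np.round(rc[1]),round(rc[2]),"z",round(float(zt),4))
    return p,W
E
python3 - <<'E'
from chk import *
chk("side",{"choke_green":26,"choke_yellow":26,"capacitor_tall":55})
chk("scene",{"choke_green":26})
E
```

```text
side choke_green 0.63 [206. 270.  18.  22.] [637.5 167.3] [42. 45.] 20 z 0.0303
side choke_green 0.48 [332. 222.  19.  14.] [340.8 -47.5] [42. 45.] 68 z 0.0265
side choke_yellow 0.61 [298. 230.  15.  15.] [427.3   0.6] [41. 44.] 3 z 0.0264
side capacitor_tall 0.79 [285. 250.  15.  24.] [453.6 108.6] [28. 33.] 4 z 0.0562
scene choke_green 0.69 [334. 169.  19.  16.] [343.2 -45.8] [38. 43.] 39 z 0.0262
```

Emit:
{"fn": "send_rows", "kwargs": {
  "deltas": [
    [[0.8,3,0,0,0],[0.8,3,0,0,0],[0.8,2.5,0,0,0],[0.8,1.2,0,0,0],[0.8,0.7,0,0,0],[0.8,0,0,0,0],[0.8,0,0,0,0],[0.3,0,0,0,0],[0.3,0,0,0,0],[0.3,0,0,0,0],[0.3,0,0,0,0],[0.3,0,0,0,0],[0.3,0,0,0,0]]
  ]
}}

```text
t: 11.15
tool_pos: [0.4274, 0.0021, 0.0073]
eef_rot: [[0.002, 0.002, 1.0], [-0.0, 1.0, -0.002], [-1.0, -0.0, 0.002]]
ft_force: [-0.8, 0.2, 5.3]
gripper_width: 0.0444
```

Emit:
{"fn": "send_rows", "kwargs": {
  "deltas": [
    [[0.3,-1.5,0,0,0],[0.3,-3,0,0,0],[0.3,-3,0,0,0],[0.3,-3,0,0,0],[0.3,0,1.5,1.4,0],[0.3,0,2.9,2.6,0],[0.3,0,2.9,2.6,0],[0.3,0,2.9,2.6,0],[0.3,0,2.9,2.6,0],[0.3,0,2.9,2.6,0],[0.3,0,2.9,2.6,0],[0.3,0,2.9,2.6,0],[0.3,0,1.3,1.3,0],[0.3,0,0,0,0],[0.3,0,0,0,0]]
  ]
}}

```text
t: 12.65
tool_pos: [0.6355, 0.2323, 0.1109]
eef_rot: [[-0.002, 0.002, 1.0], [-0.001, 1.0, -0.002], [-1.0, -0.001, -0.002]]
ft_force: [-0.4, 0.2, -0.8]
gripper_width: 0.0449
```

Emit:
{"fn": "send_rows", "kwargs": {
  "deltas": [
    [[0.3,3,0.2,0.1,0],[0.3,3,0,0,0],[0.3,2,0,0,0],[0.3,1,0,0,0],[0.3,0.6,0,0,0],[0.3,0.4,0,0,0],[0.3,0,0,0,0],[0.3,0,0,0,0],[0.3,0,0,0,0]]
  ]
}}

```text
t: 13.55
tool_pos: [0.6377, 0.2348, 0.0122]
eef_rot: [[0.001, 0.002, 1.0], [0.0, 1.0, -0.002], [-1.0, 0.0, 0.001]]
ft_force: [-0.3, -0.5, -0.3]
gripper_width: 0.0446
```

Emit:
{"fn": "send_rows", "kwargs": {
  "deltas": [
    [[0.68,0,0,0,0],[0.68,0,0,0,0],[0.68,0,0,0,0],[0.68,-1,0,0,0],[0.68,-3,0,0,0],[0.68,-3,0,0,0],[0.68,-3,0,0,0],[0.68,0,-1.3,-1.8,0],[0.68,0,-2.5,-3.7,0],[0.68,0,-2.5,-3.7,0],[0.68,0,-2.5,-3.7,0],[0.68,0,-2.5,-3.7,0],[0.68,0,-1.3,-1.7,0],[0.68,0,0,0,0],[0.68,0,0,0,0],[0.68,0,0,0,0]]
  ]
}}

```text
t: 15.15
tool_pos: [0.4558, 0.1098, 0.1119]
eef_rot: [[0.002, 0.002, 1.0], [0.001, 1.0, -0.002], [-1.0, 0.001, 0.002]]
ft_force: [0.3, 0.2, 0.9]
gripper_width: 0.0583
```

```bash
python3 - <<'E'
from chk import *
for n in ("side","scene"): chk(n,{"choke_green":26,"choke_yellow":26,"capacitor_tall":55})
E
```

```text
side choke_green 0.68 [204. 268.  20.  19.] [630.7 176.3] [45. 67.] 39 z 0.0301
side choke_green 0.56 [335. 223.  19.  13.] [340.7 -49.7] [45. 45.] 39 z 0.0265
side choke_yellow 0.92 [196. 287.  21.  18.] [637.8 235.5] [45. 43.] 8 z 0.0299
side capacitor_tall 0.67 [285. 253.  18.  26.] [453.8 106.8] [33. 36.] 3 z 0.0565
scene choke_green 0.56 [285. 308.  20.  28.] [638.1 169.3] [42. 44.] 11 z 0.0301
scene choke_yellow 0.85 [304. 338.  26.  29.] [639.  236.3] [43. 44.] 74 z 0.0299
scene capacitor_tall 0.97 [337. 234.  20.  28.] [455.3 108.5] [33. 33.] 73 z 0.0563
```

Emit:
{"fn": "send_rows", "kwargs": {
  "deltas": [
    [[0.68,3,-0.2,-0.1,0],[0.68,2.5,0,0,0],[0.68,2,0,0,0],[0.68,1,0,0,0],[0.68,0.6,0,0,0],[0.68,0,0,0,0],[0.68,0,0,0,0],[0.2,0,0,0,0],[0.2,0,0,0,0],[0.2,0,0,0,0],[0.2,0,0,0,0],[0.2,0,0,0,0],[0.2,0,0,0,0]]
  ]
}}

```text
t: 16.85
tool_pos: [0.4535, 0.1072, 0.0212]
eef_rot: [[0.002, 0.002, 1.0], [0.0, 1.0, -0.002], [-1.0, 0.0, 0.002]]
ft_force: [-1.0, -0.2, 7.2]
gripper_width: 0.0352
```

Emit:
{"fn": "send_rows", "kwargs": {
  "deltas": [
    [[0.2,-1.5,0,0,0],[0.2,-2.5,0,0,0],[0.2,-2.5,0,0,0],[0.2,-2.5,0,0,0],[0.2,0,-0.6,1.5,0],[0.2,0,-1.1,3,0],[0.2,0,-1.1,3,0],[0.2,0,-1.1,3,0],[0.2,0,-1.1,3,0],[0.2,0,-1.1,3,0],[0.2,0,-0.7,2.4,0],[0.2,0,0,0,0],[0.2,0,0,0,0],[0.2,0,0,0,0]]
  ]
}}

```text
t: 18.25
tool_pos: [0.6407, 0.0386, 0.1093]
eef_rot: [[-0.002, 0.002, 1.0], [-0.0, 1.0, -0.002], [-1.0, -0.0, -0.002]]
ft_force: [-0.4, 0.5, -1.0]
gripper_width: 0.0353
```

Emit:
{"fn": "send_rows", "kwargs": {
  "deltas": [
    [[0.2,3,0.1,0.2,0],[0.2,2.5,0,0,0],[0.2,1.5,0,0,0],[0.2,0.8,0,0,0],[0.2,0.4,0,0,0],[0.2,0.2,0,0,0],[0.2,0,0,0,0],[0.2,0,0,0,0],[0.2,0,0,0,0]]
  ]
}}

```text
t: 19.15
tool_pos: [0.6443, 0.0396, 0.027]
eef_rot: [[0.001, 0.002, 1.0], [-0.0, 1.0, -0.002], [-1.0, -0.0, 0.001]]
ft_force: [0.2, -0.4, 0.0]
gripper_width: 0.035
```

Emit:
{"fn": "send_rows", "kwargs": {
  "deltas": [
    [[0.6,0,0,0,0],[0.6,0,0,0,0],[0.6,0,0,0,0],[0.6,-1,0,0,0],[0.6,-2.5,0,0,0],[0.6,-2.5,0,0,0],[0.6,-2.5,0,0,0],[0.6,0,1.3,-1.5,0],[0.6,0,2.6,-3,0],[0.6,0,2.6,-3,0],[0.6,0,2.6,-3,0],[0.6,0,2.6,-3,0],[0.6,0,2.6,-3,0],[0.6,0,2.6,-3,0],[0.6,0,2.6,-3,0],[0.6,0,0.7,-0.8,0],[0.68,0,0,0,0],[0.68,0,0,0,0],[0.68,0,0,0,0]]
  ]
}}

```text
t: 21.05
tool_pos: [0.4125, 0.2416, 0.1115]
eef_rot: [[0.001, 0.003, 1.0], [0.0, 1.0, -0.003], [-1.0, 0.0, 0.001]]
ft_force: [0.2, 0.0, -0.2]
gripper_width: 0.058
```

```bash
python3 - <<'E'
from chk import *
for n in ("side","scene"): chk(n,{"capacitor_short":26,"capacitor_tall":55,"heatsink":36})
E
```

```text
side capacitor_tall 0.63 [212. 231.  22.  19.] [643.2  43.8] [31. 32.] 62 z 0.0605
side heatsink 0.78 [310. 327.  26.  28.] [390.3 344.3] [30. 47.] 14 z 0.0352
scene capacitor_short 0.92 [399. 274.  21.  27.] [417.9 242.1] [33. 53.] 78 z 0.0417
scene capacitor_short 0.15 [271. 132.  21.  14.] [ 391.3 -227.8] [21. 48.] 3 z 0.0189
scene capacitor_tall 0.69 [241. 256.  19.  28.] [644.2  41.1] [35. 33.] 57 z 0.0606
scene heatsink 0.7 [440. 309.  23.  27.] [396.8 347.1] [19. 40.] 13 z 0.0344
```

Emit:
{"fn": "send_rows", "kwargs": {
  "deltas": [
    [[0.68,3,0.1,-0.3,0],[0.68,3,0,0,0],[0.68,2.3,0,0,0],[0.68,1,0,0,0],[0.68,0.6,0,0,0],[0.68,0,0,0,0],[0.68,0,0,0,0],[0.2,0,0,0,0],[0.2,0,0,0,0],[0.2,0,0,0,0],[0.2,0,0,0,0],[0.2,0,0,0,0],[0.2,0,0,0,0]]
  ]
}}

```text
t: 22.75
tool_pos: [0.4089, 0.2435, 0.0133]
eef_rot: [[0.002, 0.002, 1.0], [0.001, 1.0, -0.002], [-1.0, 0.001, 0.002]]
ft_force: [-0.6, 0.1, 7.3]
gripper_width: 0.0351
```

Emit:
{"fn": "send_rows", "kwargs": {
  "deltas": [
    [[0.2,-1.5,0,0,0],[0.2,-3,0,0,0],[0.2,-3,0,0,0],[0.2,-3,0,0,0],[0.2,0,-1.6,1.4,0],[0.2,0,-3.1,2.8,0],[0.2,0,-3.1,2.8,0],[0.2,0,-3.1,2.8,0],[0.2,0,-3.1,2.8,0],[0.2,0,-3.1,2.8,0],[0.2,0,-3.1,2.8,0],[0.2,0,-3.1,2.8,0],[0.2,0,-3.1,2.4,0],[0.2,0,-0.6,0.3,0],[0.2,0,0,0,0],[0.2,0,0,0,0],[0.2,0,0,0,0]]
  ]
}}

```text
t: 24.45
tool_pos: [0.6437, -0.0261, 0.1174]
eef_rot: [[-0.001, 0.001, 1.0], [0.0, 1.0, -0.001], [-1.0, 0.0, -0.001]]
ft_force: [0.1, 0.3, -0.1]
gripper_width: 0.035
```

Emit:
{"fn": "send_rows", "kwargs": {
  "deltas": [
    [[0.2,3,0,0.2,0],[0.2,3,0,0,0],[0.2,2,0,0,0],[0.2,1,0,0,0],[0.2,0.6,0,0,0],[0.2,0.3,0,0,0],[0.2,0,0,0,0],[0.2,0,0,0,0],[0.2,0,0,0,0]]
  ]
}}

```text
t: 25.35
tool_pos: [0.6472, -0.0274, 0.0192]
eef_rot: [[0.002, 0.002, 1.0], [-0.0, 1.0, -0.002], [-1.0, -0.0, 0.002]]
ft_force: [0.7, -0.3, -0.9]
gripper_width: 0.0349
```

Emit:
{"fn": "send_rows", "kwargs": {
  "deltas": [
    [[0.6,0,0,0,0],[0.6,0,0,0,0],[0.6,0,0,0,0],[0.6,-1,0,0,0],[0.6,-3,0,0,0],[0.6,-3,0,0,0],[0.6,-3,0,0,0],[0.6,0,1.7,-1.2,0],[0.6,0,3.5,-2.4,0],[0.6,0,3.5,-2.4,0],[0.6,0,3.5,-2.4,0],[0.6,0,3.5,-2.4,0],[0.6,0,3.5,-2.4,0],[0.6,0,3.5,-2.4,0],[0.6,0,3.5,-2.4,0],[0.6,0,3.5,-2.4,0],[0.6,0,3.5,-2.4,0],[0.6,0,3.5,-2.4,0]]
  ]
}}

```text
t: 27.15
tool_pos: [0.3946, 0.3416, 0.1193]
eef_rot: [[0.001, 0.002, 1.0], [0.001, 1.0, -0.002], [-1.0, 0.001, 0.001]]
ft_force: [0.2, 0.8, 0.7]
gripper_width: 0.0512
```

Emit:
{"fn": "send_rows", "kwargs": {
  "deltas": [
    [[0.6,-3,0.3,-0.2,-6],[0.6,0,0,0,-6],[0.6,0,0,0,0],[0.6,0,0,0,0]]
  ]
}}

```text
t: 27.55
tool_pos: [0.3933, 0.3429, 0.1485]
eef_rot: [[-0.0, -0.204, 0.979], [-0.0, 0.979, 0.204], [-1.0, -0.0, -0.0]]
ft_force: [-0.2, 0.5, 0.0]
gripper_width: 0.0512
```

```bash
python3 - <<'E'
from chk import *
chk("scene",{"capacitor_short":26,"capacitor_tall":55,"heatsink":36})
chk("side",{"capacitor_short":26,"capacitor_tall":55,"heatsink":36})
p,W=chk("wrist",{"heatsink":36}); cv2.imwrite("pics/w2.png",p[:,:,::-1])
E
```

```text
scene capacitor_short 0.82 [223. 237.  18.  26.] [647.6 -28.5] [35. 34.] 76 z 0.0458
scene capacitor_tall 0.57 [224. 237.  16.  26.] [647.5 -28.3] [36. 33.] 58 z 0.0458
scene capacitor_tall 0.56 [242. 257.  18.  30.] [644.6  41.4] [34. 35.] 34 z 0.0603
scene heatsink 0.55 [442. 309.  19.  23.] [398.9 347.5] [18. 41.] 17 z 0.0344
side capacitor_short 0.59 [217. 217.  18.  18.] [646.8 -28.7] [34. 37.] 6 z 0.0465
side capacitor_tall 0.76 [213. 229.  18.  24.] [643.6  41.4] [33. 34.] 56 z 0.0603
side heatsink 0.8 [310. 329.  23.  30.] [390.6 343.8] [30. 46.] 14 z 0.0353
side heatsink 0.66 [217. 218.  16.  19.] [644.1  -6.1] [31. 82.] 2 z 0.0465
wrist heatsink 0.98 [276. 199.  38.  64.] [389.9 344.5] [30. 44.] 12 z 0.0364
```

View pics/w2.png

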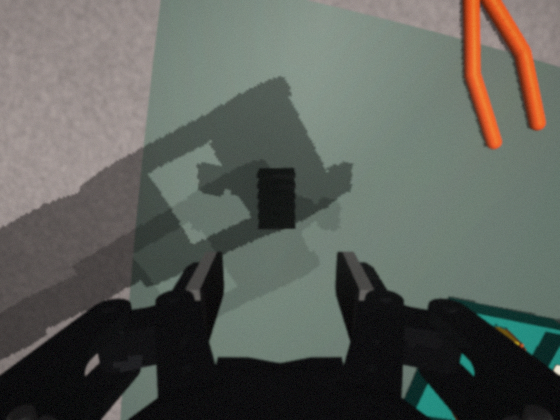

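The wrist picture shows the heat sink at (276,199), square to the jaws, with its fins along the jaw direction.

Emit:
{"fn": "send_rows", "kwargs": {
  "deltas": [
    [[0.6,4,0.2,-0.3,0],[0.6,3.5,0,0,0],[0.6,3,0,0,0],[0.6,2,0,0,0],[0.6,1,0,0,0],[0.6,0.7,0,0,0],[0.6,0,0,0,0],[0.6,0,0,0,0],[0.15,0,0,0,0],[0.15,0,0,0,0],[0.15,0,0,0,0],[0.15,0,0,0,0],[0.15,0,0,0,0],[0.15,0,0,0,0]]
  ]
}}

```text
t: 29.45
tool_pos: [0.3907, 0.345, 0.0073]
eef_rot: [[0.002, -0.206, 0.979], [0.001, 0.979, 0.206], [-1.0, 0.001, 0.002]]
ft_force: [-1.3, 0.3, 5.8]
gripper_width: 0.0294
```

Emit:
{"fn": "send_rows", "kwargs": {
  "deltas": [
    [[0.15,-1.5,0,0,0],[0.15,-3,0,0,0],[0.15,-3,0,0,0],[0.15,-3.5,0,0,0],[0.15,0,0,0,6],[0.15,0,0,0,6],[0.15,0,-2,0.8,0],[0.15,0,-3.6,1.5,0],[0.15,0,-3.6,1.5,0],[0.15,0,-3.6,1.5,0],[0.15,0,-3.6,1.5,0],[0.15,0,-3.6,1.5,0],[0.15,0,-3.6,1.5,0],[0.15,0,-3.6,1.5,0],[0.15,0,-3.6,1.5,0],[0.15,0,-3.6,1.5,0],[0.15,0,-3.6,1.5,0],[0.15,0,-3.6,1.5,0],[0.15,0,0,0,0],[0.15,0,0,0,0]]
  ]
}}

```text
t: 31.45
tool_pos: [0.5619, -0.0724, 0.1158]
eef_rot: [[-0.001, 0.004, 1.0], [0.0, 1.0, -0.004], [-1.0, 0.0, -0.001]]
ft_force: [-0.1, 0.1, -0.3]
gripper_width: 0.0293
```

Emit:
{"fn": "send_rows", "kwargs": {
  "deltas": [
    [[0.15,0,-2.5,1.2,0],[0.15,0,-3.6,1.8,0],[0.15,0,-3.6,1.8,0],[0.15,0,-3,1.3,0],[0.15,0,0,0,0],[0.15,0,0,0,0],[0.15,3,0,0,0],[0.15,3,0,0,0],[0.15,2.2,0,0,0],[0.15,1,0,0,0],[0.15,0.6,0,0,0],[0.15,0.5,0,0,0],[0.15,0,0,0,0],[0.15,0,0,0,0],[0.15,0,0,0,0]]
  ]
}}

```text
t: 32.95
tool_pos: [0.6235, -0.1992, 0.0143]
eef_rot: [[0.002, 0.002, 1.0], [-0.001, 1.0, -0.002], [-1.0, -0.001, 0.002]]
ft_force: [0.8, -0.0, -1.3]
gripper_width: 0.0297
```

Emit:
{"fn": "send_rows", "kwargs": {
  "deltas": [
    [[0.55,0,0,0,0],[0.55,0,0,0,0],[0.55,0,0,0,0],[0.55,-1,0,0,0],[0.55,-3,0,0,0],[0.55,-3,0,0,0],[0.55,-3,0,0,0],[0.55,-3,0,0,0],[0.55,0,-2,-3,0],[0.55,0,-2,-3,0],[0.55,0,-2,-3,0],[0.55,0,-2,-3,0],[0.55,0,-2,-3,0],[0.55,0,0,0,0],[0.55,0,0,0,0]]
  ]
}}

```text
t: 34.45
tool_pos: [0.4727, -0.2992, 0.1442]
eef_rot: [[0.001, 0.004, 1.0], [-0.001, 1.0, -0.004], [-1.0, -0.001, 0.002]]
ft_force: [-0.7, 0.7, -0.1]
gripper_width: 0.047
```

```bash
python3 - <<'E'
from chk import *
for n in ("scene","side"):
    p,W=chk(n,{k:0 for k in ("capacitor_short","capacitor_tall","heatsink","choke_green","choke_yellow","terminal_block","flux_jar")}); cv2.imwrite(f"pics/{n}9.png",p[:,:,::-1])
E
```

```text
scene capacitor_short 0.92 [222. 237.  18.  27.] [648.8 -27.9] [34. 35.] 53 z 0.0457
scene capacitor_tall 0.59 [242. 256.  20.  29.] [644.2  41.1] [35. 33.] 57 z 0.0604
scene heatsink 0.94 [192. 179.  19.  30.] [ 623.1 -198.7] [46. 29.] 89 z 0.0402
scene heatsink 0.46 [184. 186.  99.  77.] [ 645.5 -198.5] [167. 155.] 3 z 0.0264
scene choke_green 0.6 [332. 170.  19.  15.] [341.8 -47.5] [40. 42.] 57 z 0.0264
scene choke_yellow 0.72 [304. 337.  26.  30.] [638.7 236.5] [43. 44.] 71 z 0.0299
scene choke_yellow 0.28 [269. 132.  15.  15.] [ 390.8 -227.6] [19. 45.] 6 z 0.0182
scene terminal_block 0.73 [271. 131.  15.  18.] [ 390.8 -227.7] [19. 45.] 6 z 0.0183
scene flux_jar 0.65 [215. 112.  21.  28.] [ 472.4 -346. ] [43. 36.] 59 z 0.0393
side capacitor_tall 0.81 [212. 232.  16.  22.] [642.8  40. ] [37. 32.] 51 z 0.0603
side heatsink 0.63 [235. 188.  15.  16.] [ 623.9 -201.2] [30. 49.] 2 z 0.0406
side choke_green 0.8 [332. 221.  16.  18.] [340.4 -48.8] [43. 43.] 68 z 0.0262
side choke_green 0.73 [289. 169.  11.  13.] [ 475.4 -342. ] [35. 37.] 30 z 0.0396
side choke_green 0.65 [204. 268.  16.  22.] [637.  167.6] [41. 44.] 11 z 0.0299
side choke_yellow 0.7 [197. 286.  18.  20.] [638.4 235.8] [41. 45.] 30 z 0.0298
side flux_jar 0.67 [288. 168.  10.  14.] [ 475.9 -344.1] [36. 43.] 41 z 0.0396
```

View pics/scene9.png

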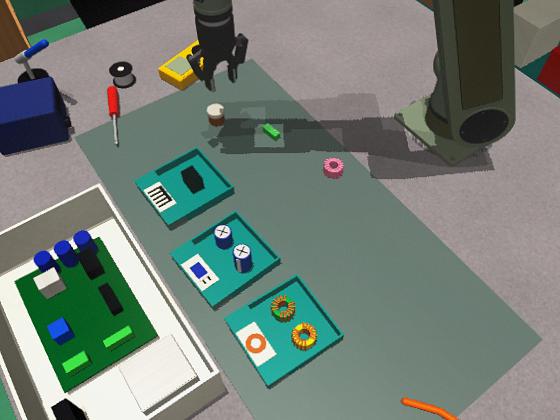

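The scene picture shows all five parts in the right trays: heat sink (193,180), caps (222,237) and (242,257), chokes (283,307) and (304,337). The pink ring, block and jar have not moved, and the gripper is clear. Handing in.

```bash
python3 -c "
from station import env
print(env.finish_job())"
```

```text
the job is handed in; nothing more can be done
None
```

I moved all five components into their labelled trays and handed the job in at about 35 s of the 125 s limit. The hand-in gave no verdict.

**Placement:** In the last camera check, every part was within about 36 mm of its tray centre, inside the 50 × 65 mm limits. The top surfaces read 0.5–1.7 mm above where they should be for standing upright on the tray floor. That is within the camera calibration error.

**Left alone:** The terminal block and flux jar measured within about 3 mm of where they started, which is measurement noise. The pink look-alike stayed put. The gripper ended clear of everything.

**Checks that disagreed:** The networks sometimes gave wrong names or missed a part. In the final check they called the pink ring and the jar "choke_green". The scene camera missed the real green choke, and the side camera missed the short capacitor and the terminal block. Each of the three was measured by the other camera and shows in the final scene picture. No grasp or placement failed.

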